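Otoscope check of two training ears

ROBOT

A 7-joint arm with a two-finger parallel gripper is mounted at the origin on a cart in front of the work surface, level with it; the furniture and walls round the work are solid. World frame = base frame: x ahead of the robot, y to its left, z up, the work surface at z = 0. Lengths are in m, angles in rad, forces in N, time in s.
With the tool pointing down it reaches from about 0.4 to 0.85 m from the base axis. Payload 6.9 kg.
Tool frame: the origin (TCP) lies midway between the tips of the shut fingers; the grasp point (between the pads) lies 19 mm behind it; z points along the fingers, y is the line along which they close (so a half turn about z gives the same grasp; the last joint's range is limited). The gripper opens to 85 mm and grips with 20 to 120 N. Pads are 22 mm wide; open, the fingers measure 114 mm over their backs; the gripper's body (76 mm by 85 mm) begins 54 mm behind the grasp point. The pads swing forward as they close: fully open they stand 13 mm farther back than shut.
Start: joints at [1.252, 0.507, -0.238, 1.5, 0.126, 1.149, -0.155], TCP at [0.257, -0.57, 0.231] pointing down, gripper open.
Joint ranges: [-3.08, 3.08], [-0.24, 2.05], [-1.43, 1.35], [0, 2.5], [-1.52, 4.66], [0.17, 1.96], [-2.89, 2.89]. Speed limits (rad/s): [2.39, 2.39, 3.14, 3.14, 3.14, 3.14, 3.14].

INTERFACE

Orientations are given as a unit quaternion [w, x, y, z].
In Python, from workcell import * gives the robot as it stands.
- The arm moves only by the tool move_arm, never from a script. Its argument "targets" is a list of rows, each an object with "claw": the opening, from -1 (shut) to 1 (fully open); "dp": the shift along the tool's x, y, z each as a share of 1 m, from -1 to 1, a list of three; "rotation": the turn, a rotation vector about the tool's x, y, z each as a share of pi/4 rad, from -1 to 1, a list of three. In form: [{"claw": claw, "dp": [tx, ty, tz], "rotation": [wx, wy, wz]}, ...]. A call has 1 to 5 rows; each row is the pose to reach, as a shift and turn from the pose commanded when the call began, along the tool's axes at that moment; what a row does not reach only later rows make up. A row lasts 1/12 s, in which the tool goes at most 41.7 mm and 7.16 degrees, less where a joint would pass 70% of its speed; a pose out of reach is approached as far as the arm can. A call with a number of a shift or a turn outside -1 to 1 is refused whole. A call with a gripper value outside its range is refused whole. The fingers move at their own pace and stop on an object; the grip force is fixed at half the most. Time passes only in rows, so rows that repeat a pose let the fingers close. It gives the time, the measured TCP pose, the force, the opening and the grip force at its end, in the units of the state.
- get_obs(): the state, without advancing time (a new reading comes with each control period).
- camera(name): name is "scene" or "top"; returns a dict with "img" (480x640x3 uint8, red, green, blue), "fov_y" (degrees; the focal length in pixels is half the picture's height over the tangent of half this angle, whatever the lens; pixels are square), "cx", "cy" (the principal point, pixels), "rvec" (rotation vector, rad) and "tvec" (3), from world to camera coordinates, as OpenCV has them. Camera axes: x right, y down, z forward; pixel columns grow to the right and rows downward; lengths in m; the calibration is good to about 2 mm. A picture is of the moment at which its call begins. There is no depth.
- hand_in(): hands the job in; it is judged then, once.
The state is a dict: "t": time; "joint_pos": joint angles; "joint_velocities": joint speeds; "joint_efforts": joint torques, N m; "tcp_pos": TCP position; "orientation": TCP orientation; "force": force on the tool from outside, world axes, zero at the start; "moment": the same for the moment, N m; "width": opening from 0.0 (shut) to 1.0 (fully open); "gripper_force": force on a finger pad.
Only numpy, scipy, OpenCV 4.12 (cv2) and the standard library are available. Lean on these libraries where they do the work, as an engineer would, in place of code of your own. Each camera call takes 0.05 s, during which the arm holds its last target. There are 200 camera calls.

TASK

Pick up the otoscope and look with it into the ear with the red ring, then into the ear with the blue ring: each time hold it still for two seconds with the tip of its black cone about 2 cm short of the ear canal's opening, centred on it and pointing straight down the canal, touching neither ears nor stands. Then lay the otoscope down gently in the steel tray, wholly inside its rim, and let go. Leave the wipes tub, the pen cup and the tip jar where they stand.

Things in the scene. Friction and masses are not known exactly. Their poses are not given: they have to be found in the camera images.
- otoscope: otoscope lying on its side, loose, 138 x 67 x 28 mm, 0.16 kg. Origin: centre of its underside; z up. Round white handle, 27 mm thick, along x from -39 to +69 at y = +14, z = 14 mm: grasp across it. Black head at x -69 to -37, y -6 to +34, z 0 to 28 mm. The black speculum cone sticks out of the head along -y, at x = -55, z = 14, to y = -34 mm: it looks along -y.
- tip (a point): tip of the otoscope's speculum cone, at (-55, -34, 14) mm in the otoscope's frame, same axes as the otoscope
- butt (a point): free end of the otoscope's handle, at (69, 14, 14) mm in the otoscope's frame, same axes as the otoscope
- red_stand: white fork stand of the red-ringed training ear, fixed to the desk, 85 deep x 75 wide (95 over the black tilt knobs) x 146 mm high with the ear; origin under the centre of its base. The ear looks out over the stand's -x side.
- red_canal (a point): centre of the canal opening of the flesh-coloured ear with the red ring (61 mm across), about 115 mm above the desk. Axes tilt with the ear: x points into the canal (the way to look), -x straight out of it; y level, to the left as one looks in; z up along the ear. No part of ear or ring stands farther out than the opening. The ear looks 0 to 17 degrees upward and stays as set.
- blue_stand: white fork stand of the blue-ringed training ear, fixed to the desk, 85 deep x 75 wide (95 over the black tilt knobs) x 146 mm high with the ear; origin under the centre of its base. The ear looks out over the stand's -x side.
- blue_canal (a point): centre of the canal opening of the flesh-coloured ear with the blue ring (61 mm across), about 115 mm above the desk. Axes tilt with the ear: x points into the canal (the way to look), -x straight out of it; y level, to the left as one looks in; z up along the ear. No part of ear or ring stands farther out than the opening. The ear looks 0 to 17 degrees upward and stays as set.
- tray: shallow steel instrument tray with a blue liner, fixed to the desk, 130 mm (x) by 200 mm (y) outside, 22 mm high, walls and floor 4 to 6 mm thick; origin under its centre
- wipes_tub: blue and white tub of wipes, 76 mm across, 154 mm high, loose and standing; leave it alone. Origin under its centre.
- pen_cup: clear cup with pens, 77 mm across, 175 mm high with the pens, loose and standing; leave it alone. Origin under its centre.
- tip_jar: glass jar of ear tips, 49 mm across, 57 mm high, loose and standing; leave it alone. Origin under its centre.

How it is judged:
On the way, in this order (a step that is already met when the one before it is completed fails the run):
1. otoscope kept still for 1 s, aimed at the red ear: tip 6 to 45 mm short of the canal opening, within 10 mm of the canal axis each way, speculum within 12 degrees of that axis (x of tip in the frame of red_canal between -0.045 and -0.006 m and y of tip in the frame of red_canal between -0.01 and 0.01 m and z of tip in the frame of red_canal between -0.01 and 0.01 m and angle between the y axis of otoscope and the x axis of red_canal, either way round below 0.21 rad and x of otoscope in the frame of red_canal below -0.03 m and linear speed of otoscope below 0.02 m/s and angular speed of otoscope below 0.15 rad/s), for 1 s.
2. otoscope kept still for 1 s, aimed at the blue ear: tip 6 to 45 mm short of the canal opening, within 10 mm of the canal axis each way, speculum within 12 degrees of that axis (x of tip in the frame of blue_canal between -0.045 and -0.006 m and y of tip in the frame of blue_canal between -0.01 and 0.01 m and z of tip in the frame of blue_canal between -0.01 and 0.01 m and angle between the y axis of otoscope and the x axis of blue_canal, either way round below 0.21 rad and x of otoscope in the frame of blue_canal below -0.03 m and linear speed of otoscope below 0.02 m/s and angular speed of otoscope below 0.15 rad/s), for 1 s.
At the end, for the whole second after the job is handed in: The otoscope lies at rest and released in the tray: speculum tip and handle end both inside the tray's rim (within 66 mm and 101 mm of its centre line) and less than 35 mm above the desk (x of tip in the frame of tray between -0.066 and 0.066 m and y of tip in the frame of tray between -0.101 and 0.101 m and z of tip in the frame of tray between 0 and 0.035 m and x of butt in the frame of tray between -0.066 and 0.066 m and y of butt in the frame of tray between -0.101 and 0.101 m and z of butt in the frame of tray between 0 and 0.035 m and linear speed of otoscope below 0.02 m/s); the robot touches nothing.
It fails at once if a training ear or its stand is touched (over 0.5 N) (contact force between any of red_stand, blue_stand and otoscope above 0.5 N or contact force between any of red_stand, blue_stand and the arm above 0.5 N or contact force between any of red_stand, blue_stand and the fingers above 0.5 N).
It fails at once if the wipes tub is pushed more than 20 mm away or tipped over (distance of wipes_tub from where it was at the start of the episode above 0.02 m or angle between wipes_tub's own z axis and vertical above 0.35 rad).
It fails at once if the pen cup is pushed more than 20 mm away or tipped over (distance of pen_cup from where it was at the start of the episode above 0.02 m or angle between pen_cup's own z axis and vertical above 0.35 rad).
It fails at once if the tip jar is pushed more than 20 mm away or tipped over (distance of tip_jar from where it was at the start of the episode above 0.02 m or angle between tip_jar's own z axis and vertical above 0.35 rad).
It fails at once if the otoscope is dropped or thrown (moves faster than 0.5 m/s with no finger on it) (contact force between the fingers and otoscope below 0.05 N and linear speed of otoscope above 0.5 m/s).
It also fails if it takes over 69 s, if anything falls off the work surface, if the arm or the gripper's body presses on something with over 40 N, if the wrist force passes 120 N, or if a joint passes its speed limit or range.

## Working session

There is one attempt and no reset: what is moved stays moved. The work goes in short steps, Python scripts to look and compute and a tool call to move; the robot and the scene stay as the last step left them, time stands still between calls to the robot, and variables do not carry over. Pictures are saved under pics/ and viewed, at most 13 in all, crops included, and the job is handed in when it is done.

Besides the shell and the picture viewer there is one more tool, called after "Call:" by a JSON object that holds its "op" and its "data", one argument or row to a line. move_arm: Moves the arm, as the interface text tells. Its arguments: {"type":"object","properties":{"targets":{"type":"array","items":{"type":"object","properties":{"claw":{"type":"number"},"dp":{"type":"array","items":{"type":"number","minimum":-1,"maximum":1}},"rotation":{"type":"array","items":{"type":"number","minimum":-1,"maximum":1}}}}}},"required":["targets"]}

```bash
mkdir -p pics; ls
cat > s.py <<'E'
from workcell import *
import cv2,numpy as np
for n in("scene","top"):
    c=camera(n); cv2.imwrite(f"pics/{n}0.png",c["img"][:,:,::-1]); np.save(f"{n}0.npy",c,allow_pickle=True)
    R=cv2.Rodrigues(np.array(c["rvec"]))[0]; print(n,c["fov_y"],c["cx"],c["cy"],(-R.T@np.array(c["tvec"]).ravel()).round(3),R.round(3).tolist())
o=get_obs();print(o)
E
python3 s.py
```

```text
pics
scene 47.04121904794468 324.4774664353218 247.02677896096398 [-0.336  0.667  0.643] [[-0.647, -0.763, 0.021], [-0.346, 0.268, -0.899], [0.68, -0.589, -0.437]]
top 52.14710104924142 324.4415876735357 242.3042378179694 [ 0.346 -0.047  0.971] [[-0.118, -0.993, 0.006], [-0.973, 0.114, -0.202], [0.2, -0.03, -0.979]]
{'t': 0.1, 'joint_pos': array([ 1.2525277 ,  0.50825532, -0.23751301,  1.50101799,  0.12567957,
        1.14890528, -0.15478219]), 'joint_velocities': array([-0.00025361, -0.00035723, -0.0004979 , -0.00365023,  0.00064902,
       -0.00136477, -0.00031841]), 'joint_efforts': array([-5.27522061e-03, -6.21825814e+01, -2.19496831e+00, -2.50200677e+01,
        1.24935035e-02,  7.74587388e-03,  6.38880556e-05]), 'tcp_pos': array([ 0.25674574, -0.56934147,  0.23052013]), 'orientation': array([-7.80798378e-04,  9.77635716e-01,  2.10303985e-01, -1.77558154e-04]), 'force': array([ 0.09994918, -0.4183093 , -1.42214601]), 'moment': array([0.02947586, 0.01839992, 0.04292175]), 'gripper_force': 0.0, 'width': 1.0011464086682675}
```

View pics/scene0.png

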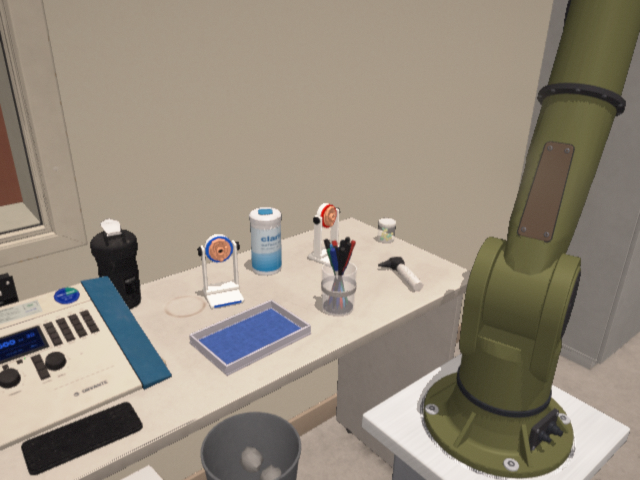

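View pics/top0.png

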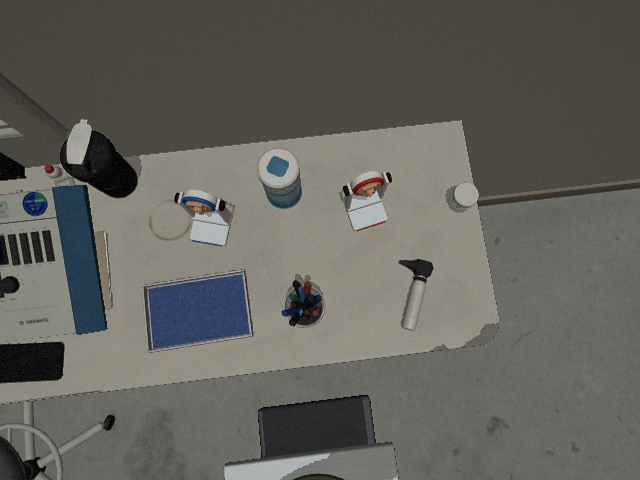

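The scene view shows the blue ear at (219,250), the red ear at (329,216), the otoscope at (400,270) and the tray at (250,335). In the top view the otoscope head is at (421,268) with its butt at (409,328), its cone pointing left and up to (400,263). The tray is at (200,310), and the red and blue ears are at (369,185) and (202,202).

```bash
cat > v.py <<'E'
import cv2,numpy as np
def crop(n,x,y,w=80,h=60,s=5):
    im=cv2.imread(f"pics/{n}.png")[y:y+h,x:x+w]
    o=cv2.resize(im,None,fx=s,fy=s,interpolation=cv2.INTER_CUBIC)
    for k in range(0,w,10): cv2.putText(o,str(x+k),(k*s,8),0,.3,(0,255,0),1); cv2.line(o,(k*s,8),(k*s,14),(0,255,0),1)
    for k in range(10,h,10): cv2.putText(o,str(y+k),(0,k*s+4),0,.3,(0,255,0),1); cv2.line(o,(22,k*s),(28,k*s),(0,255,0),1)
    return o
if __name__=="__main__":
    a=np.vstack([np.hstack([crop("scene0",290,195),crop("scene0",182,228)]),np.hstack([crop("top0",328,165),crop("top0",166,184)])])
    cv2.imwrite("pics/ears.png",a)
    b=np.hstack([crop("top0",380,250,80,90,5),crop("scene0",360,235,80,90,5)])
    cv2.imwrite("pics/oto.png",b)
E
python3 v.py
```

```text
(no output)
```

View pics/ears.png

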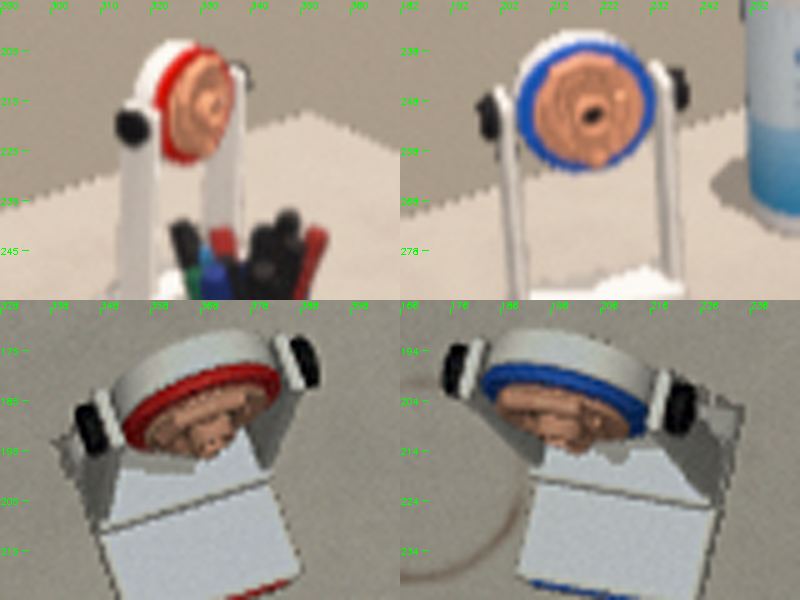

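View pics/oto.png

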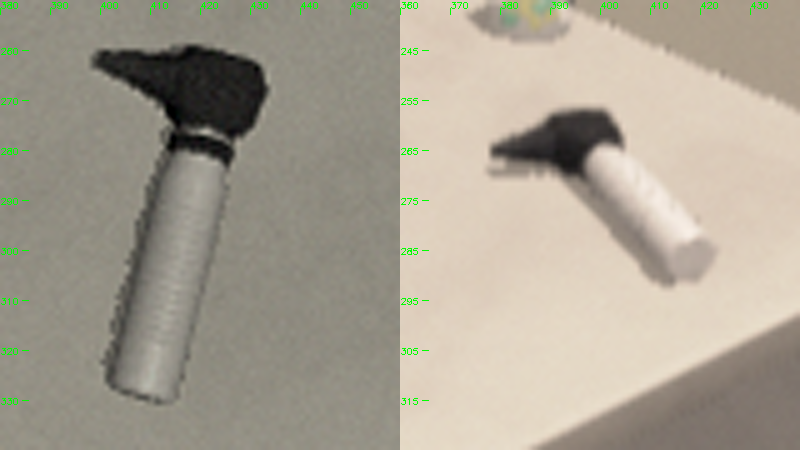

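The ear crops show the knobs, the ring ellipses and the canal lips. The blue canal hole is at scene (220.4,251), the red canal is near scene (332,216), and the lips in the top view are near (370.5,192.5) red and (198.6,213) blue. In the otoscope crop the top view gives the tip at (399,262), the butt at (408.6,328) and the neck at (420,280).

```bash
cat > g.py <<'E'
import numpy as np,cv2
C={n:np.load(f"{n}0.npy",allow_pickle=True).item() for n in("scene","top")}
def ray(n,p,C=C):
    c=C[n];R=cv2.Rodrigues(np.array(c["rvec"],float))[0];f=240/np.tan(np.radians(c["fov_y"]/2))
    d=R.T@np.array([(p[0]-c["cx"])/f,(p[1]-c["cy"])/f,1]);return -R.T@np.array(c["tvec"],float).ravel(),d/np.linalg.norm(d)
def onz(n,p,z,C=C):
    o,d=ray(n,p,C);return o+d*(z-o[2])/d[2]
def tri(ps,pt,C=C):
    (a,u),(b,v)=ray("scene",ps,C),ray("top",pt,C)
    s,t=np.linalg.lstsq(np.c_[u,-v],b-a,rcond=None)[0];p,q=a+s*u,b+t*v
    return (p+q)/2,np.linalg.norm(p-q)
E
cat > m.py <<'E'
from g import *
np.set_printoptions(precision=4,suppress=True)
P=dict(red=dict(L=((316.4,220.4),(346.4,190.8)),R=((338.4,210.4),(388.8,177.6)),canal=((332,216),(370.4,192.6))),
 blue=dict(L=((199.8,251.4),(177.4,198.2)),R=((238.2,246.2),(222,206)),canal=((220.4,251),(198.6,213))))
for k,v in P.items():
    r={a:tri(*b) for a,b in v.items()}
    for a in r: print(k,a,r[a])
    m=(r['L'][0]+r['R'][0])/2; y=r['L'][0]-r['R'][0]; print("mid",m,"span",np.linalg.norm(y),"yaw",np.degrees(np.arctan2(-y[0],y[1])),"mid-canal",m-r['canal'][0])
    a,b=[onz("top",v[q][1],.115) for q in"LR"];y=a-b; print(" at z.115 span",np.linalg.norm(y),"yaw",np.degrees(np.arctan2(-y[0],y[1])),"mid",(a+b)/2)
im=C["top"]["img"].astype(int)
for k,roi in(("red",(380,165,340,215)),):pass
# base plate front edge colours and ring
hsv=cv2.cvtColor(C["top"]["img"],cv2.COLOR_RGB2HSV)
m=((hsv[...,0]>105)&(hsv[...,0]<130)&(hsv[...,1]>110)).astype(np.uint8);m[:260]=0;m[:,:130]=0;m[:,262:]=0
c=max(cv2.findContours(m,0,2)[0],key=cv2.contourArea);box=cv2.boxPoints(cv2.minAreaRect(c))
q=np.array([onz("top",p,.006) for p in box]);print("tray liner",box.tolist(),q,q.mean(0),[np.linalg.norm(q[i]-q[i-1]) for i in range(4)])
oc=[onz("top",p,.022) for p in((144,286),(245,270),(253,335),(148,352))];print("rim",np.array(oc),np.mean(oc,0))
t,b,n=[onz("top",p,.014) for p in((399,262),(408.6,328),(420,280))]
print("tip",t,"butt",b,"neck",n,np.linalg.norm(t-b),"exp",np.hypot(124,48),"scene tip",onz("scene",(378.4,265.4),.014))
# 2D rigid fit of frame from tip,butt
d=(b-t)[:2];th=np.arctan2(d[1],d[0])-np.arctan2(48,124);print("yaw",th,np.arctan2(*(b-n)[1::-1]))
c,s=np.cos(th),np.sin(th);R=np.array([[c,-s],[s,c]]);o=(t+b)[:2]/2-R@np.array([.007,-.010]);print("origin",o)
for p in((.0,.014),(.015,.014),(.03,.014)):print(p,o+R@np.array(p))
E
python3 m.py
```

```text
red L (array([ 0.6114, -0.1245,  0.115 ]), np.float64(0.00020388099276854435))
red R (array([ 0.6254, -0.206 ,  0.1168]), np.float64(0.003593409238313485))
red canal (array([ 0.6019, -0.1668,  0.1189]), np.float64(0.000725840754119402))
mid [ 0.6184 -0.1653  0.1159] span 0.08266031463902099 yaw 9.775446268336164 mid-canal [ 0.0165  0.0015 -0.003 ]
 at z.115 span 0.08204366992439902 yaw 11.260555963320984 mid [ 0.6193 -0.1649  0.115 ]
blue L (array([0.6325, 0.181 , 0.1159]), np.float64(0.0007633555172636029))
blue R (array([0.6084, 0.1016, 0.1141]), np.float64(0.002613062165485455))
blue canal (array([0.6015, 0.1463, 0.1175]), np.float64(0.004026614205317873))
mid [0.6204 0.1413 0.115 ] span 0.0829858574385781 yaw -16.899911151016926 mid-canal [ 0.0189 -0.005  -0.0025]
 at z.115 span 0.08263693414615216 yaw -16.901566574308507 mid [0.621 0.142 0.115]
tray liner [[144.20115661621094, 289.2964172363281], [241.10914611816406, 274.2589416503906], [250.1195831298828, 332.3262634277344], [153.2115936279297, 347.3637390136719]] [[0.4908 0.2862 0.006 ]
 [0.4982 0.0947 0.006 ]
 [0.3833 0.0869 0.006 ]
 [0.3769 0.274  0.006 ]] [0.4373 0.1855 0.006 ] [np.float64(0.1145144859538777), np.float64(0.19165865967221832), np.float64(0.1151320786076442), np.float64(0.18723995041502106)]
rim [[0.4949 0.2808 0.022 ]
 [0.5031 0.0841 0.022 ]
 [0.3771 0.0797 0.022 ]
 [0.369  0.2789 0.022 ]] [0.436  0.1809 0.022 ]
tip [ 0.4847 -0.2184  0.014 ] butt [ 0.3552 -0.2177  0.014 ] neck [ 0.4444 -0.2541  0.014 ] 0.1294955483762469 exp 132.9661611087573 scene tip [ 0.4836 -0.2181  0.014 ]
yaw 2.7664551596567257 2.753978943116192
origin [ 0.4228 -0.2299]
(0.0, 0.014) [ 0.4177 -0.2429]
(0.015, 0.014) [ 0.4037 -0.2374]
(0.03, 0.014) [ 0.3897 -0.232 ]
```

```bash
cat > plan.py <<'E'
from workcell import *
import numpy as np
from scipy.spatial.transform import Rotation as Ro
T=np.array([-.060,.048,-.012])  # tip in tool frame
def pose():
    o=get_obs();q=o["orientation"];return o,o["tcp_pos"],Ro.from_quat(np.r_[q[1:],q[0]])
def orient(yaw,down=0):   # tool y = look direction
    yw,dn=np.radians([yaw,down]);y=np.array([np.cos(yw)*np.cos(dn),np.sin(yw)*np.cos(dn),-np.sin(dn)])
    x=np.array([-np.sin(yw),np.cos(yw),0]);return Ro.from_matrix(np.c_[x,y,np.cross(x,y)])
def plan(goals,maxd=.13,maxr=32):
    o,p,R=pose();print("t %.2f"%o["t"],"tcp",p.round(4),"rpy",R.as_euler("ZYX",True).round(1))
    for g,G in goals:
        g=np.array(g,float);rv=(R.inv()*G).as_rotvec()
        n=int(np.ceil(max(np.linalg.norm(g-p)/maxd,np.degrees(np.linalg.norm(rv))/maxr,1)))
        for k in range(n):
            tp=p+(g-p)/(n-k);w=((R.inv()*G).as_rotvec()/(n-k)/(np.pi/4)).round(3)
            d=R.inv().apply(tp-p).round(3);print(" dp",d.tolist(),"rot",w.tolist())
            p=p+R.apply(d);R=R*Ro.from_rotvec(w*np.pi/4)
        print(" ->",p.round(4))
E
cat > a.py <<'E'
from plan import *
G=orient(68.1);plan([((.413,-.241,.20),G),((.413,-.241,.06),G),((.413,-.241,.002),G)])
E
python3 a.py
```

```text
t 0.10 tcp [ 0.2567 -0.5693  0.2305] rpy [  24.3    0.  -179.9]
 dp [0.055, -0.047, 0.006] rot [-0.0, -0.0, -0.595]
 dp [0.071, -0.017, 0.006] rot [-0.0, -0.001, -0.595]
 dp [0.071, 0.017, 0.006] rot [-0.0, -0.001, -0.595]
 dp [0.056, 0.047, 0.006] rot [-0.001, -0.0, -0.594]
 dp [0.028, 0.066, 0.007] rot [0.0, -0.001, -0.595]
 -> [ 0.4129 -0.2415  0.1997]
 dp [0.0, 0.0, 0.07] rot [0.0, 0.0, 0.0]
 dp [0.0, 0.0, 0.07] rot [0.0, 0.0, 0.0]
 -> [ 0.413  -0.2415  0.0597]
 dp [0.0, 0.0, 0.058] rot [0.0, 0.0, 0.0]
 -> [ 0.413  -0.2415  0.0017]
```

Call:
{"op": "move_arm", "data": {
  "targets": [
    {"claw": 1, "dp": [0.055, -0.047, 0.006], "rotation": [0, 0, -0.595]},
    {"claw": 1, "dp": [0.055, -0.047, 0.006], "rotation": [0, 0, -0.595]},
    {"claw": 1, "dp": [0.055, -0.047, 0.006], "rotation": [0, 0, -0.595]},
    {"claw": 1, "dp": [0.055, -0.047, 0.006], "rotation": [0, 0, -0.595]},
    {"claw": 1, "dp": [0.055, -0.047, 0.006], "rotation": [0, 0, -0.595]}
  ]
}}

```text
t: 0.52
tcp_pos: [0.2879, -0.5037, 0.2251]
orientation: [-0.0, 0.901, 0.433, -0.0]
force: [0.3, -0.1, 0.3]
width: 1.002
gripper_force: 0.0
```

Call:
{"op": "move_arm", "data": {
  "targets": [
    {"claw": 1, "dp": [0.071, -0.017, 0.006], "rotation": [0, 0, -0.595]},
    {"claw": 1, "dp": [0.071, -0.017, 0.006], "rotation": [0, 0, -0.595]},
    {"claw": 1, "dp": [0.071, -0.017, 0.006], "rotation": [0, 0, -0.595]},
    {"claw": 1, "dp": [0.071, -0.017, 0.006], "rotation": [0, 0, -0.595]},
    {"claw": 1, "dp": [0.071, -0.017, 0.006], "rotation": [0, 0, -0.595]}
  ]
}}

```text
t: 0.93
tcp_pos: [0.3191, -0.4382, 0.2191]
orientation: [-0.0, 0.778, 0.629, 0.0]
force: [-0.7, -1.1, 0.2]
width: 1.0
gripper_force: 0.0
```

Call:
{"op": "move_arm", "data": {
  "targets": [
    {"claw": 1, "dp": [0.071, 0.017, 0.006], "rotation": [0, 0, -0.595]},
    {"claw": 1, "dp": [0.071, 0.017, 0.006], "rotation": [0, 0, -0.595]},
    {"claw": 1, "dp": [0.071, 0.017, 0.006], "rotation": [0, 0, -0.595]},
    {"claw": 1, "dp": [0.071, 0.017, 0.006], "rotation": [0, 0, -0.595]},
    {"claw": 1, "dp": [0.071, 0.017, 0.006], "rotation": [0, 0, -0.595]}
  ]
}}

```text
t: 1.35
tcp_pos: [0.3506, -0.3727, 0.2131]
orientation: [-0.0, 0.612, 0.791, 0.0]
force: [1.0, -0.6, 1.1]
width: 0.995
gripper_force: 0.0
```

Call:
{"op": "move_arm", "data": {
  "targets": [
    {"claw": 1, "dp": [0.056, 0.047, 0.006], "rotation": [0, 0, -0.595]},
    {"claw": 1, "dp": [0.056, 0.047, 0.006], "rotation": [0, 0, -0.595]},
    {"claw": 1, "dp": [0.056, 0.047, 0.006], "rotation": [0, 0, -0.595]},
    {"claw": 1, "dp": [0.056, 0.047, 0.006], "rotation": [0, 0, -0.595]},
    {"claw": 1, "dp": [0.056, 0.047, 0.006], "rotation": [0, 0, -0.595]}
  ]
}}

```text
t: 1.77
tcp_pos: [0.382, -0.3068, 0.207]
orientation: [-0.0, 0.413, 0.911, 0.0]
force: [-0.4, -0.9, 0.2]
width: 1.003
gripper_force: 0.0
```

Call:
{"op": "move_arm", "data": {
  "targets": [
    {"claw": 1, "dp": [0.028, 0.066, 0.007], "rotation": [0, 0, -0.595]},
    {"claw": 1, "dp": [0.028, 0.066, 0.007], "rotation": [0, 0, -0.595]},
    {"claw": 1, "dp": [0.028, 0.066, 0.007], "rotation": [0, 0, -0.595]},
    {"claw": 1, "dp": [0.028, 0.066, 0.007], "rotation": [0, 0, -0.595]},
    {"claw": 1, "dp": [0.028, 0.066, 0.007], "rotation": [0, 0, -0.595]}
  ]
}}

```text
t: 2.18
tcp_pos: [0.413, -0.2423, 0.1999]
orientation: [-0.0, 0.192, 0.981, 0.0]
force: [-0.2, -0.3, -0.7]
width: 0.996
gripper_force: 0.0
```

```bash
python3 a.py
```

```text
t 2.18 tcp [ 0.413  -0.2423  0.1999] rpy [157.9  -0.  180. ]
 dp [0.001, 0.001, -0.0] rot [0.001, -0.001, -0.005]
 -> [ 0.4125 -0.241   0.1999]
 dp [-0.0, 0.0, 0.07] rot [-0.0, 0.0, 0.0]
 dp [-0.0, 0.0, 0.07] rot [-0.0, 0.0, 0.0]
 -> [ 0.4125 -0.241   0.0599]
 dp [-0.0, 0.0, 0.058] rot [-0.0, 0.0, 0.0]
 -> [ 0.4125 -0.241   0.0019]
```

Accurate tracking. Now I descend and close.

Call:
{"op": "move_arm", "data": {
  "targets": [
    {"claw": 1, "dp": [0, 0.001, 0.035], "rotation": [0, 0, 0]},
    {"claw": 1, "dp": [0, 0.001, 0.07], "rotation": [0, 0, 0]},
    {"claw": 1, "dp": [0, 0.001, 0.105], "rotation": [0, 0, 0]},
    {"claw": 1, "dp": [0, 0.001, 0.135], "rotation": [0, 0, 0]},
    {"claw": 1, "dp": [0, 0.001, 0.15], "rotation": [0, 0, 0]}
  ]
}}

```text
t: 2.6
tcp_pos: [0.4113, -0.2415, 0.047]
orientation: [-0.002, 0.196, 0.981, 0.0]
force: [-1.2, -0.2, 0.4]
width: 1.0
gripper_force: 0.0
```

Call:
{"op": "move_arm", "data": {
  "targets": [
    {"claw": 1, "dp": [0, 0, 0.015], "rotation": [0, 0, 0]},
    {"claw": 1, "dp": [0, 0, 0.028], "rotation": [0, 0, 0]},
    {"claw": 1, "dp": [0, 0, 0.038], "rotation": [0, 0, 0]},
    {"claw": 1, "dp": [0, 0, 0.045], "rotation": [0, 0, 0]},
    {"claw": 1, "dp": [0, 0, 0.047], "rotation": [0, 0, 0]}
  ]
}}

```text
t: 3.02
tcp_pos: [0.413, -0.2413, 0.0024]
orientation: [-0.001, 0.192, 0.981, -0.0]
force: [0.8, 0.1, 0.1]
width: 0.997
gripper_force: 0.0
```

Call:
{"op": "move_arm", "data": {
  "targets": [
    {"claw": -1, "dp": [0, 0, 0], "rotation": [0, 0, 0]},
    {"claw": -1, "dp": [0, 0, 0], "rotation": [0, 0, 0]},
    {"claw": -1, "dp": [0, 0, 0], "rotation": [0, 0, 0]},
    {"claw": -1, "dp": [0, 0, 0], "rotation": [0, 0, 0]},
    {"claw": -1, "dp": [0, 0, 0], "rotation": [0, 0, 0]}
  ]
}}

```text
t: 3.43
tcp_pos: [0.4138, -0.2411, 0.0038]
orientation: [0.0, 0.19, 0.982, -0.0]
force: [-3.2, 0.3, 25.3]
width: 0.3
gripper_force: 36.5
```

Call:
{"op": "move_arm", "data": {
  "targets": [
    {"claw": -1, "dp": [0, 0, 0], "rotation": [0, 0, 0]},
    {"claw": -1, "dp": [0, 0, 0], "rotation": [0, 0, 0]},
    {"claw": -1, "dp": [0, 0, 0], "rotation": [0, 0, 0]},
    {"claw": -1, "dp": [0, 0, 0], "rotation": [0, 0, 0]},
    {"claw": -1, "dp": [0, 0, 0], "rotation": [0, 0, 0]}
  ]
}}

```text
t: 3.85
tcp_pos: [0.4138, -0.2411, 0.004]
orientation: [0.0, 0.19, 0.982, -0.0]
force: [-1.4, 0.2, 6.3]
width: 0.294
gripper_force: 58.5
```

```bash
cat > b.py <<'E'
from plan import *
T[2]=-.010
d=orient(10.5,9);c=np.array([.602,-.167,.1185]);D=d.apply([0,1,0])
f=lambda s:c-s*D-d.apply(T)
_,p,R=pose();print(f(.022))
plan([(p+[0,0,.17],R),(f(.09)+[0,0,.06],d),(f(.09),d),(f(.022),d)],.14)
from g import *
for n,p in(("cup",(304,308)),("tub",(282,203))):print(n,onz("top",p,0))
E
python3 b.py
```

```text
[ 0.52154726 -0.12088922  0.11957353]
t 3.85 tcp [ 0.4138 -0.2411  0.004 ] rpy [ 1.581e+02  1.000e-01 -1.800e+02]
 dp [-0.0, -0.0, -0.085] rot [0.0, 0.0, 0.0]
 dp [-0.0, -0.0, -0.085] rot [0.0, 0.0, 0.0]
 -> [ 0.4137 -0.241   0.174 ]
 dp [0.001, 0.058, -0.008] rot [0.091, 0.051, 0.639]
 dp [0.028, 0.05, -0.012] rot [0.092, 0.051, 0.639]
 -> [ 0.456  -0.133   0.1906]
 dp [-0.0, 0.009, 0.06] rot [-0.0, -0.0, 0.0]
 -> [ 0.4555 -0.1331  0.1299]
 dp [-0.0, 0.068, -0.0] rot [-0.0, -0.0, 0.0]
 -> [ 0.5215 -0.1209  0.1192]
cup [ 0.41795845 -0.02153549  0.        ]
tub [ 6.36344570e-01 -1.95021396e-04  0.00000000e+00]
```

```bash
sed -i 's/(f(.09)+\[0,0,.06\],d),(f(.09),d)/(f(.05)+[0,0,.11],d),(f(.05),d)/; s/+\[0,0,.17\],R/+[0,0,.22],R/' b.py; python3 b.py
```

```text
[ 0.52154726 -0.12088922  0.11957353]
t 3.85 tcp [ 0.4138 -0.2411  0.004 ] rpy [ 1.581e+02  1.000e-01 -1.800e+02]
 dp [-0.0, -0.0, -0.11] rot [0.0, 0.0, 0.0]
 dp [-0.0, -0.0, -0.11] rot [0.0, 0.0, 0.0]
 -> [ 0.4136 -0.2409  0.224 ]
 dp [-0.016, 0.068, -0.005] rot [0.091, 0.051, 0.639]
 dp [0.019, 0.067, -0.01] rot [0.092, 0.051, 0.639]
 -> [ 0.4941 -0.1263  0.2341]
 dp [0.0, 0.018, 0.109] rot [-0.0, -0.0, 0.0]
 -> [ 0.4948 -0.1262  0.1236]
 dp [0.0, 0.028, -0.0] rot [-0.0, -0.0, 0.0]
 -> [ 0.522  -0.1211  0.1192]
cup [ 0.41795845 -0.02153549  0.        ]
tub [ 6.36344570e-01 -1.95021396e-04  0.00000000e+00]
```

Call:
{"op": "move_arm", "data": {
  "targets": [
    {"claw": -1, "dp": [0, 0, -0.01], "rotation": [0, 0, 0]},
    {"claw": -1, "dp": [0, 0, -0.03], "rotation": [0, 0, 0]},
    {"claw": -1, "dp": [0, 0, -0.06], "rotation": [0, 0, 0]},
    {"claw": -1, "dp": [0, 0, -0.09], "rotation": [0, 0, 0]},
    {"claw": -1, "dp": [0, 0, -0.11], "rotation": [0, 0, 0]}
  ]
}}

```text
t: 4.27
tcp_pos: [0.4139, -0.2405, 0.1161]
orientation: [0.001, 0.189, 0.982, 0.0]
force: [0.7, -0.6, -1.4]
width: 0.292
gripper_force: 59.3
```

Call:
{"op": "move_arm", "data": {
  "targets": [
    {"claw": -1, "dp": [0, 0, -0.03], "rotation": [0, 0, 0]},
    {"claw": -1, "dp": [0, 0, -0.06], "rotation": [0, 0, 0]},
    {"claw": -1, "dp": [0, 0, -0.09], "rotation": [0, 0, 0]},
    {"claw": -1, "dp": [0, 0, -0.105], "rotation": [0, 0, 0]},
    {"claw": -1, "dp": [0, 0, -0.11], "rotation": [0, 0, 0]}
  ]
}}

```text
t: 4.68
tcp_pos: [0.4144, -0.2408, 0.2264]
orientation: [0.002, 0.189, 0.982, -0.001]
force: [0.3, -0.3, -0.9]
width: 0.293
gripper_force: 59.3
```

Call:
{"op": "move_arm", "data": {
  "targets": [
    {"claw": -1, "dp": [-0.003, 0.014, -0.001], "rotation": [0.018, 0.01, 0.128]},
    {"claw": -1, "dp": [-0.006, 0.027, -0.002], "rotation": [0.036, 0.02, 0.256]},
    {"claw": -1, "dp": [-0.01, 0.041, -0.003], "rotation": [0.055, 0.031, 0.384]},
    {"claw": -1, "dp": [-0.013, 0.054, -0.004], "rotation": [0.073, 0.041, 0.511]},
    {"claw": -1, "dp": [-0.016, 0.068, -0.005], "rotation": [0.091, 0.051, 0.639]}
  ]
}}

```text
t: 5.1
tcp_pos: [0.4531, -0.1831, 0.2277]
orientation: [-0.027, 0.429, 0.902, -0.031]
force: [-0.3, 0.4, -1.8]
width: 0.293
gripper_force: 59.4
```

Call:
{"op": "move_arm", "data": {
  "targets": [
    {"claw": -1, "dp": [0.004, 0.013, -0.002], "rotation": [0.018, 0.01, 0.128]},
    {"claw": -1, "dp": [0.008, 0.027, -0.004], "rotation": [0.037, 0.02, 0.256]},
    {"claw": -1, "dp": [0.011, 0.04, -0.006], "rotation": [0.055, 0.031, 0.384]},
    {"claw": -1, "dp": [0.015, 0.054, -0.008], "rotation": [0.074, 0.041, 0.511]},
    {"claw": -1, "dp": [0.019, 0.067, -0.01], "rotation": [0.092, 0.051, 0.639]}
  ]
}}

```text
t: 5.52
tcp_pos: [0.4937, -0.1253, 0.2326]
orientation: [-0.052, 0.639, 0.765, -0.061]
force: [0.2, -0.8, -1.4]
width: 0.292
gripper_force: 59.4
```

```bash
cat > s2.py <<'E'
import sys
from workcell import *
import cv2,numpy as np
k=sys.argv[1]
for n in("scene","top"):
    c=camera(n); cv2.imwrite(f"pics/{n}{k}.png",c["img"][:,:,::-1])
import v
x=list(map(int,sys.argv[2:]))
cv2.imwrite(f"pics/c{k}.png",np.hstack([v.crop("scene"+k,x[0],x[1],100,120,4),v.crop("top"+k,x[2],x[3],100,120,4)]))
E
python3 s2.py 1 290 170 320 140; python3 b.py|head -2
```

```text
[ 0.52154726 -0.12088922  0.11957353]
t 5.62 tcp [ 0.4948 -0.1236  0.2327] rpy [ 100.6   -0.2 -170.9]
```

View pics/c1.png

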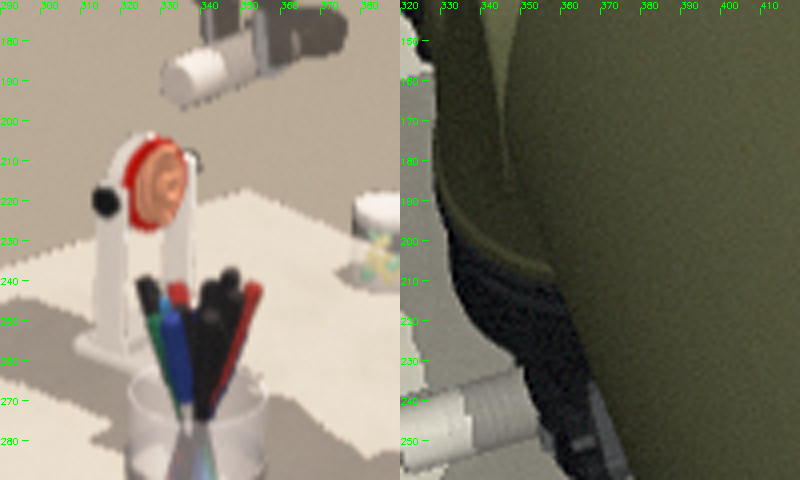

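The crop shows the handle held level above the red ear, with its butt at about scene (335.7,190.5). I'll lower it and move in.

```bash
cat > b2.py <<'E'
from plan import *
import g,cv2,sys
T[2]=-.010
d=orient(10.5,9);c=np.array([.602,-.167,.1185]);D=d.apply([0,1,0])
f=lambda s:c-s*D-d.apply(T)
plan([(f(.05),d),(f(.022),d)],.14)
def proj(P):
    for n in g.C:
        q=g.C[n];F=240/np.tan(np.radians(q["fov_y"]/2))
        print(n,cv2.projectPoints(np.array(P,float),np.array(q["rvec"],float),np.array(q["tvec"],float),np.array([[F,0,q["cx"]],[0,F,q["cy"]],[0,0,1]]),None)[0].reshape(-1,2).round(1).tolist())
_,p,R=pose();print("butt,tip,canal");proj([p+R.apply([.064,0,-.01]),p+R.apply(T),c])
E
python3 b2.py
```

```text
t 5.62 tcp [ 0.4948 -0.1236  0.2327] rpy [ 100.6   -0.2 -170.9]
 dp [-0.003, 0.016, 0.107] rot [-0.002, -0.004, 0.002]
 -> [ 0.4942 -0.1264  0.1245]
 dp [0.0, 0.028, 0.0] rot [0.0, 0.0, 0.0]
 -> [ 0.5214 -0.1213  0.1201]
butt,tip,canal
scene [[332.2, 190.7], [349.3, 175.5], [332.2, 216.1]]
top [[319.2, 249.6], [386.0, 198.9], [370.3, 192.5]]
```

Call:
{"op": "move_arm", "data": {
  "targets": [
    {"claw": -1, "dp": [-0.001, 0.004, 0.025], "rotation": [0, 0, 0]},
    {"claw": -1, "dp": [-0.002, 0.008, 0.055], "rotation": [0, 0, 0]},
    {"claw": -1, "dp": [-0.003, 0.012, 0.085], "rotation": [0, 0, 0]},
    {"claw": -1, "dp": [-0.003, 0.015, 0.1], "rotation": [0, 0, 0]},
    {"claw": -1, "dp": [-0.003, 0.016, 0.107], "rotation": [-0.002, -0.004, 0.002]}
  ]
}}

```text
t: 6.03
tcp_pos: [0.4911, -0.1301, 0.1224]
orientation: [-0.051, 0.637, 0.767, -0.062]
force: [0.2, -0.2, -1.3]
width: 0.292
gripper_force: 59.4
```

```bash
python3 s2.py 2 280 170 290 170; python3 b2.py
```

```text
t 6.13 tcp [ 0.4922 -0.1296  0.1241] rpy [ 1.005e+02  1.000e-01 -1.709e+02]
 dp [0.003, 0.003, -0.0] rot [-0.002, 0.001, 0.0]
 -> [ 0.4945 -0.1261  0.1237]
 dp [0.0, 0.028, -0.0] rot [-0.0, 0.0, 0.0]
 -> [ 0.5217 -0.121   0.1193]
butt,tip,canal
scene [[333.6, 237.2], [350.0, 218.3], [332.2, 216.1]]
top [[323.0, 262.4], [381.7, 217.5], [370.3, 192.5]]
```

View pics/c2.png

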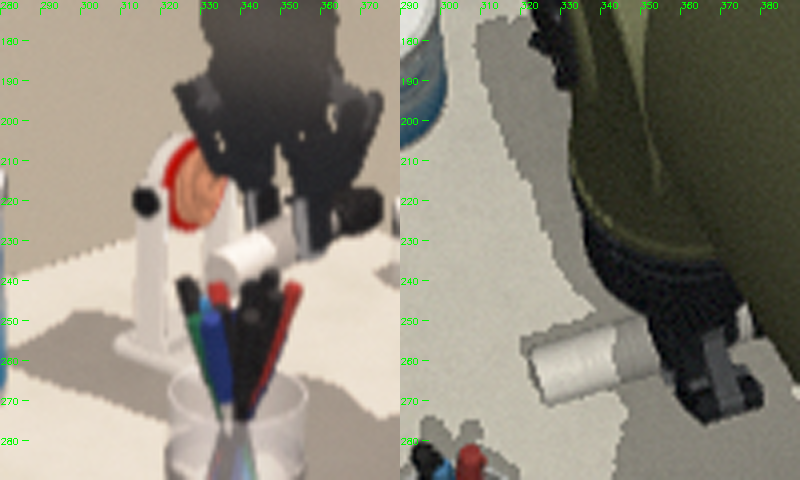

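The view shows the butt at about scene (335.5,236) and top (323.7,264.5), within 2 px of the prediction. The tip is hidden behind the fingers.

```bash
cat > t.py <<'E'
from plan import *
from g import tri
P,e=tri((335.5,236),(323.7,264.5));_,p,R=pose()
print(P,e,"in tool mm",(R.inv().apply(P-p)*1e3).round(1),"expected 64 0 -10")
Q,e=tri((418.5,288.5),(408.6,328.5));print("butt at rest",Q,e)
E
python3 t.py
```

```text
[ 0.47737207 -0.06715336  0.13848482] 0.0005152543408310259 in tool mm [ 64.1  -5.4 -13.7] expected 64 0 -10
butt at rest [ 0.35426198 -0.21870853  0.00756747] 0.00011024083145591348
```

Call:
{"op": "move_arm", "data": {
  "targets": [
    {"claw": -1, "dp": [0.001, 0.007, 0], "rotation": [0, 0, 0]},
    {"claw": -1, "dp": [0.002, 0.014, 0], "rotation": [0, 0, 0]},
    {"claw": -1, "dp": [0.003, 0.021, 0], "rotation": [0, 0, 0]},
    {"claw": -1, "dp": [0.003, 0.026, 0], "rotation": [0, 0, 0]},
    {"claw": -1, "dp": [0.003, 0.029, 0], "rotation": [0, 0, 0]}
  ]
}}

```text
t: 6.55
tcp_pos: [0.5225, -0.1207, 0.1211]
orientation: [-0.048, 0.638, 0.766, -0.06]
force: [0.1, 0.6, -1.3]
width: 0.294
gripper_force: 59.4
```

Call:
{"op": "move_arm", "data": {
  "targets": [
    {"claw": -1, "dp": [0, 0, 0], "rotation": [0, 0, 0]},
    {"claw": -1, "dp": [0, 0, 0], "rotation": [0, 0, 0]},
    {"claw": -1, "dp": [0, 0, 0], "rotation": [0, 0, 0]},
    {"claw": -1, "dp": [0, 0, 0], "rotation": [0, 0, 0]},
    {"claw": -1, "dp": [0, 0, 0], "rotation": [0, 0, 0]}
  ]
}}

```text
t: 6.97
tcp_pos: [0.5209, -0.1214, 0.1208]
orientation: [-0.049, 0.638, 0.766, -0.061]
force: [0.5, 1.3, -1.0]
width: 0.289
gripper_force: 59.4
```

```bash
python3 s2.py 3 280 170 330 170; python3 b2.py
```

```text
t 7.07 tcp [ 0.521  -0.1213  0.1208] rpy [ 1.004e+02  1.000e-01 -1.710e+02]
 dp [0.0, -0.027, 0.001] rot [0.001, 0.003, -0.002]
 -> [ 0.4946 -0.1261  0.124 ]
 dp [0.0, 0.028, 0.0] rot [0.0, -0.0, 0.0]
 -> [ 0.5218 -0.1211  0.1196]
butt,tip,canal
scene [[322.3, 235.3], [339.5, 216.7], [332.2, 216.1]]
top [[316.3, 247.1], [374.7, 203.1], [370.3, 192.5]]
```

View pics/c3.png

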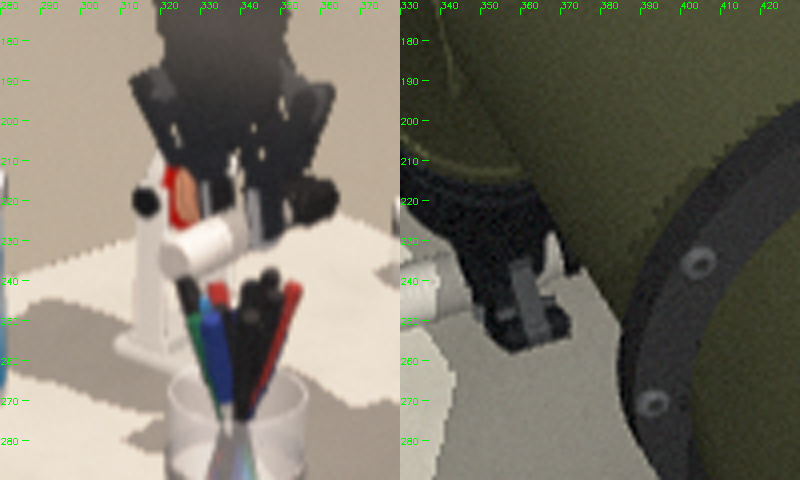

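The scene view shows the held otoscope in front of the red ear. The tip is behind the fingers and the head's back edge is at scene (364,219). I'll compare that edge with prediction while holding.

```bash
cat > h.py <<'E'
from b2 import *
import itertools
_,p,R=pose()
print("head back corners"); proj([p+R.apply([x/1e3-.005,-(y-14)/1e3,-.010-(z-14)/1e3]) for x,y,z in itertools.product((-69,-37),(34,),(0,14,28))])
im=cv2.imread("pics/scene3.png")[205:235,350:372].max(2)<75
n,l,s,cc=cv2.connectedComponentsWithStats(im.astype(np.uint8));print([(a[:5]+[350,205,0,0,0]).tolist() for a in s[1:] if a[4]>20])
E
python3 h.py|tail -4
```

```text
head back corners
scene [[366.0, 223.8], [365.6, 218.2], [365.1, 212.6], [358.1, 227.9], [357.6, 222.2], [357.1, 216.5]]
top [[394.3, 237.3], [395.0, 234.4], [395.8, 231.5], [377.2, 242.5], [377.7, 239.7], [378.2, 236.9]]
[[350, 205, 14, 23, 206]]
```

Call:
{"op": "move_arm", "data": {
  "targets": [
    {"claw": -1, "dp": [0, 0, 0], "rotation": [0, 0, 0]},
    {"claw": -1, "dp": [0, 0, 0], "rotation": [0, 0, 0]},
    {"claw": -1, "dp": [0, 0, 0], "rotation": [0, 0, 0]},
    {"claw": -1, "dp": [0, 0, 0], "rotation": [0, 0, 0]},
    {"claw": -1, "dp": [0, 0, 0], "rotation": [0, 0, 0]}
  ]
}}

```text
t: 7.48
tcp_pos: [0.5211, -0.1212, 0.1207]
orientation: [-0.049, 0.638, 0.766, -0.061]
force: [-0.3, 0.2, -1.5]
width: 0.293
gripper_force: 59.4
```

Call:
{"op": "move_arm", "data": {
  "targets": [
    {"claw": -1, "dp": [0, 0, 0], "rotation": [0, 0, 0]},
    {"claw": -1, "dp": [0, 0, 0], "rotation": [0, 0, 0]},
    {"claw": -1, "dp": [0, 0, 0], "rotation": [0, 0, 0]},
    {"claw": -1, "dp": [0, 0, 0], "rotation": [0, 0, 0]},
    {"claw": -1, "dp": [0, 0, 0], "rotation": [0, 0, 0]}
  ]
}}

```text
t: 7.9
tcp_pos: [0.5211, -0.1212, 0.1207]
orientation: [-0.049, 0.638, 0.766, -0.061]
force: [0.0, -0.2, -1.1]
width: 0.291
gripper_force: 59.4
```

Call:
{"op": "move_arm", "data": {
  "targets": [
    {"claw": -1, "dp": [0, 0, 0], "rotation": [0, 0, 0]},
    {"claw": -1, "dp": [0, 0, 0], "rotation": [0, 0, 0]},
    {"claw": -1, "dp": [0, 0, 0], "rotation": [0, 0, 0]},
    {"claw": -1, "dp": [0, 0, 0], "rotation": [0, 0, 0]},
    {"claw": -1, "dp": [0, 0, 0], "rotation": [0, 0, 0]}
  ]
}}

```text
t: 8.32
tcp_pos: [0.5211, -0.1212, 0.1207]
orientation: [-0.049, 0.638, 0.766, -0.061]
force: [0.7, 0.7, -1.3]
width: 0.287
gripper_force: 59.4
```

Call:
{"op": "move_arm", "data": {
  "targets": [
    {"claw": -1, "dp": [0, 0, 0], "rotation": [0, 0, 0.02]},
    {"claw": -1, "dp": [0, 0, 0], "rotation": [0, 0, 0.04]},
    {"claw": -1, "dp": [0, 0, 0], "rotation": [0, 0, 0.055]},
    {"claw": -1, "dp": [0, 0, 0], "rotation": [0, 0, 0.055]},
    {"claw": -1, "dp": [0, 0, 0], "rotation": [0, 0, 0.055]}
  ]
}}

```text
t: 8.73
tcp_pos: [0.5211, -0.1212, 0.1207]
orientation: [-0.048, 0.654, 0.752, -0.062]
force: [-0.1, 0.3, -2.0]
width: 0.292
gripper_force: 59.4
```

Call:
{"op": "move_arm", "data": {
  "targets": [
    {"claw": -1, "dp": [0, 0, 0], "rotation": [0, 0, 0]},
    {"claw": -1, "dp": [0, 0, 0], "rotation": [0, 0, 0]},
    {"claw": -1, "dp": [0, 0, 0], "rotation": [0, 0, 0]},
    {"claw": -1, "dp": [0, 0, 0], "rotation": [0, 0, 0]},
    {"claw": -1, "dp": [0, 0, 0], "rotation": [0, 0, 0]}
  ]
}}

```text
t: 9.15
tcp_pos: [0.5212, -0.1212, 0.1207]
orientation: [-0.048, 0.654, 0.752, -0.062]
force: [0.6, 0.8, -1.1]
width: 0.289
gripper_force: 59.4
```

Call:
{"op": "move_arm", "data": {
  "targets": [
    {"claw": -1, "dp": [0, 0, 0], "rotation": [0, 0, 0]},
    {"claw": -1, "dp": [0, 0, 0], "rotation": [0, 0, 0]},
    {"claw": -1, "dp": [0, 0, 0], "rotation": [0, 0, 0]},
    {"claw": -1, "dp": [0, 0, 0], "rotation": [0, 0, 0]},
    {"claw": -1, "dp": [0, 0, 0], "rotation": [0, 0, 0]}
  ]
}}

```text
t: 9.57
tcp_pos: [0.5211, -0.1212, 0.1207]
orientation: [-0.048, 0.654, 0.752, -0.062]
force: [0.6, -0.6, -1.6]
width: 0.287
gripper_force: 59.4
```

Call:
{"op": "move_arm", "data": {
  "targets": [
    {"claw": -1, "dp": [0, 0, 0], "rotation": [0, 0, 0]},
    {"claw": -1, "dp": [0, 0, 0], "rotation": [0, 0, 0]},
    {"claw": -1, "dp": [0, 0, 0], "rotation": [0, 0, 0]},
    {"claw": -1, "dp": [0, 0, 0], "rotation": [0, 0, 0]},
    {"claw": -1, "dp": [0, 0, 0], "rotation": [0, 0, 0]}
  ]
}}

```text
t: 9.98
tcp_pos: [0.5212, -0.1212, 0.1207]
orientation: [-0.048, 0.654, 0.752, -0.062]
force: [-0.3, -0.6, -1.0]
width: 0.286
gripper_force: 59.4
```

Call:
{"op": "move_arm", "data": {
  "targets": [
    {"claw": -1, "dp": [0, 0, 0], "rotation": [0, 0, 0]},
    {"claw": -1, "dp": [0, 0, 0], "rotation": [0, 0, 0]},
    {"claw": -1, "dp": [0, 0, 0], "rotation": [0, 0, 0]},
    {"claw": -1, "dp": [0, 0, 0], "rotation": [0, 0, 0]},
    {"claw": -1, "dp": [0, 0, 0], "rotation": [0, 0, 0]}
  ]
}}

```text
t: 10.4
tcp_pos: [0.5211, -0.1212, 0.1207]
orientation: [-0.048, 0.654, 0.752, -0.062]
force: [0.3, 0.0, -2.3]
width: 0.293
gripper_force: 59.4
```

Call:
{"op": "move_arm", "data": {
  "targets": [
    {"claw": -1, "dp": [0, 0, 0], "rotation": [0, 0, 0]},
    {"claw": -1, "dp": [0, 0, 0], "rotation": [0, 0, 0]},
    {"claw": -1, "dp": [0, 0, 0], "rotation": [0, 0, 0]},
    {"claw": -1, "dp": [0, 0, 0], "rotation": [0, 0, 0]},
    {"claw": -1, "dp": [0, 0, 0], "rotation": [0, 0, 0]}
  ]
}}

```text
t: 10.82
tcp_pos: [0.5211, -0.1212, 0.1207]
orientation: [-0.048, 0.654, 0.752, -0.062]
force: [-0.1, -0.7, -1.3]
width: 0.291
gripper_force: 59.4
```

```bash
cat > c.py <<'E'
from plan import *
T=np.array([-.058,.0505,-.010])
r=orient(8,9);d=orient(-19.3,8.5);c=np.array([.602,.1455,.1175])
D=orient(-16.9,8.5).apply([0,1,0]);L=orient(10.5,9).apply([0,1,0])
f=lambda s:c-s*D-d.apply(T)
_,p,R=pose();print(f(.022),f(.05))
plan([(p-.03*L,R),(p-.03*L+[-.005,0,.15],R),(f(.06)+[0,0,.15],d),(f(.05),d),(f(.022),d)],.14)
E
python3 c.py
```

```text
[0.5518177  0.22356183 0.11832602] [0.52532119 0.23161208 0.12246469]
t 10.82 tcp [ 0.5211 -0.1212  0.1207] rpy [  98.     0.5 -171.1]
 dp [-0.001, -0.03, -0.0] rot [0.0, 0.0, 0.0]
 -> [ 0.4919 -0.1262  0.1254]
 dp [-0.0, -0.014, -0.074] rot [0.0, 0.0, 0.0]
 dp [-0.001, -0.014, -0.073] rot [0.0, 0.0, 0.0]
 -> [ 0.4871 -0.1266  0.2749]
 dp [0.118, 0.026, -0.005] rot [-0.002, 0.034, 0.199]
 dp [0.12, 0.007, -0.001] rot [-0.002, 0.035, 0.2]
 dp [0.12, -0.012, 0.001] rot [-0.003, 0.034, 0.199]
 -> [0.5156 0.234  0.2743]
 dp [0.0, 0.016, 0.074] rot [0.0, 0.0, 0.0]
 dp [0.001, 0.016, 0.075] rot [0.0, 0.0, 0.0]
 -> [0.525  0.2318 0.1222]
 dp [0.001, 0.028, -0.0] rot [0.0, 0.0, 0.0]
 -> [0.5515 0.2236 0.1181]
```

Call:
{"op": "move_arm", "data": {
  "targets": [
    {"claw": -1, "dp": [0, -0.01, 0], "rotation": [0, 0, 0]},
    {"claw": -1, "dp": [0, -0.022, 0], "rotation": [0, 0, 0]},
    {"claw": -1, "dp": [-0.001, -0.03, 0], "rotation": [0, 0, 0]},
    {"claw": -1, "dp": [-0.001, -0.03, 0], "rotation": [0, 0, 0]}
  ]
}}

```text
t: 11.15
tcp_pos: [0.4898, -0.1271, 0.1257]
orientation: [-0.048, 0.655, 0.752, -0.063]
force: [-1.3, -1.0, -1.6]
width: 0.294
gripper_force: 59.5
```

Call:
{"op": "move_arm", "data": {
  "targets": [
    {"claw": -1, "dp": [0, -0.006, -0.03], "rotation": [0, 0, 0]},
    {"claw": -1, "dp": [0, -0.012, -0.065], "rotation": [0, 0, 0]},
    {"claw": -1, "dp": [0, -0.019, -0.1], "rotation": [0, 0, 0]},
    {"claw": -1, "dp": [0, -0.025, -0.13], "rotation": [0, 0, 0]},
    {"claw": -1, "dp": [-0.001, -0.028, -0.147], "rotation": [0, 0, 0]}
  ]
}}

```text
t: 11.57
tcp_pos: [0.4881, -0.1261, 0.2787]
orientation: [-0.046, 0.654, 0.752, -0.061]
force: [0.4, 0.2, -1.4]
width: 0.293
gripper_force: 59.4
```

Call:
{"op": "move_arm", "data": {
  "targets": [
    {"claw": -1, "dp": [0.024, 0.005, -0.001], "rotation": [0, 0.007, 0.04]},
    {"claw": -1, "dp": [0.047, 0.01, -0.002], "rotation": [-0.001, 0.014, 0.08]},
    {"claw": -1, "dp": [0.071, 0.016, -0.003], "rotation": [-0.001, 0.02, 0.12]},
    {"claw": -1, "dp": [0.094, 0.021, -0.004], "rotation": [-0.002, 0.027, 0.16]},
    {"claw": -1, "dp": [0.118, 0.026, -0.005], "rotation": [-0.002, 0.034, 0.199]}
  ]
}}

```text
t: 11.98
tcp_pos: [0.497, -0.0051, 0.275]
orientation: [-0.052, 0.712, 0.698, -0.056]
force: [0.1, -0.4, -1.0]
width: 0.289
gripper_force: 59.5
```

Call:
{"op": "move_arm", "data": {
  "targets": [
    {"claw": -1, "dp": [0.024, 0.001, 0], "rotation": [0, 0.007, 0.04]},
    {"claw": -1, "dp": [0.048, 0.003, 0], "rotation": [-0.001, 0.014, 0.08]},
    {"claw": -1, "dp": [0.072, 0.004, -0.001], "rotation": [-0.001, 0.021, 0.12]},
    {"claw": -1, "dp": [0.096, 0.006, -0.001], "rotation": [-0.002, 0.028, 0.16]},
    {"claw": -1, "dp": [0.12, 0.007, -0.001], "rotation": [-0.002, 0.035, 0.2]}
  ]
}}

```text
t: 12.4
tcp_pos: [0.5064, 0.1149, 0.274]
orientation: [-0.057, 0.766, 0.639, -0.049]
force: [0.2, 0.1, -1.9]
width: 0.291
gripper_force: 59.5
```

Call:
{"op": "move_arm", "data": {
  "targets": [
    {"claw": -1, "dp": [0.03, -0.003, 0], "rotation": [-0.001, 0.008, 0.05]},
    {"claw": -1, "dp": [0.06, -0.006, 0], "rotation": [-0.002, 0.017, 0.1]},
    {"claw": -1, "dp": [0.09, -0.009, 0.001], "rotation": [-0.002, 0.025, 0.15]},
    {"claw": -1, "dp": [0.11, -0.011, 0.001], "rotation": [-0.003, 0.031, 0.183]},
    {"claw": -1, "dp": [0.12, -0.012, 0.001], "rotation": [-0.003, 0.034, 0.199]}
  ]
}}

```text
t: 12.82
tcp_pos: [0.5149, 0.2377, 0.2745]
orientation: [-0.061, 0.813, 0.578, -0.042]
force: [0.8, -0.0, -0.6]
width: 0.29
gripper_force: 59.5
```

```bash
sed -i 's/^plan.*/plan([(f(.05),d),(f(.022),d)],.16)/' c.py; python3 c.py
```

```text
[0.5518177  0.22356183 0.11832602] [0.52532119 0.23161208 0.12246469]
t 12.82 tcp [0.5149 0.2377 0.2745] rpy [ 7.080e+01 -1.000e-01 -1.715e+02]
 dp [-0.003, 0.034, 0.149] rot [-0.001, -0.002, 0.003]
 -> [0.5249 0.2314 0.1221]
 dp [0.001, 0.028, -0.0] rot [0.0, 0.0, 0.0]
 -> [0.5514 0.2232 0.1179]
```

Call:
{"op": "move_arm", "data": {
  "targets": [
    {"claw": -1, "dp": [0, 0.007, 0.03], "rotation": [0, 0, 0]},
    {"claw": -1, "dp": [0, 0.014, 0.065], "rotation": [0, 0, 0]},
    {"claw": -1, "dp": [0, 0.022, 0.1], "rotation": [0, 0, 0]},
    {"claw": -1, "dp": [0, 0.029, 0.13], "rotation": [0, 0, 0]},
    {"claw": -1, "dp": [0, 0.033, 0.149], "rotation": [0, 0, 0]}
  ]
}}

```text
t: 13.23
tcp_pos: [0.5249, 0.2294, 0.1189]
orientation: [-0.06, 0.813, 0.577, -0.044]
force: [-0.0, -0.5, -1.3]
width: 0.292
gripper_force: 59.6
```

Call:
{"op": "move_arm", "data": {
  "targets": [
    {"claw": -1, "dp": [0, 0, 0], "rotation": [0, 0, 0]},
    {"claw": -1, "dp": [0, 0, 0], "rotation": [0, 0, 0]}
  ]
}}

```text
t: 13.4
tcp_pos: [0.5253, 0.2303, 0.1217]
orientation: [-0.061, 0.813, 0.577, -0.044]
force: [-0.3, 1.2, -1.1]
width: 0.291
gripper_force: 59.5
```

```bash
python3 s2.py 4 160 200 150 180
cat >> c.py <<'E'
from g import *
import itertools
def pr(P):
    q=C["scene"];F=240/np.tan(np.radians(q["fov_y"]/2))
    return cv2.projectPoints(np.array(P,float),np.array(q["rvec"],float),np.array(q["tvec"],float),np.array([[F,0,q["cx"]],[0,F,q["cy"]],[0,0,1]]),None)[0].reshape(-1,2).round(1).tolist()
_,p,R=pose();print("butt,tip,headback",pr([p+R.apply(v) for v in([.064,0,-.01],T,[-.074,-.02,-.01])]))
E
python3 c.py
```

```text
[0.5518177  0.22356183 0.11832602] [0.52532119 0.23161208 0.12246469]
t 13.50 tcp [0.5264 0.2313 0.1237] rpy [ 7.070e+01 -1.000e-01 -1.716e+02]
 dp [-0.0, -0.001, 0.001] rot [0.002, -0.002, 0.001]
 -> [0.5254 0.2317 0.1228]
 dp [0.001, 0.028, 0.0] rot [0.0, -0.0, -0.0]
 -> [0.5518 0.2234 0.1187]
butt,tip,headback [[168.5, 274.2], [227.0, 257.1], [242.4, 266.6]]
```

View pics/c4.png

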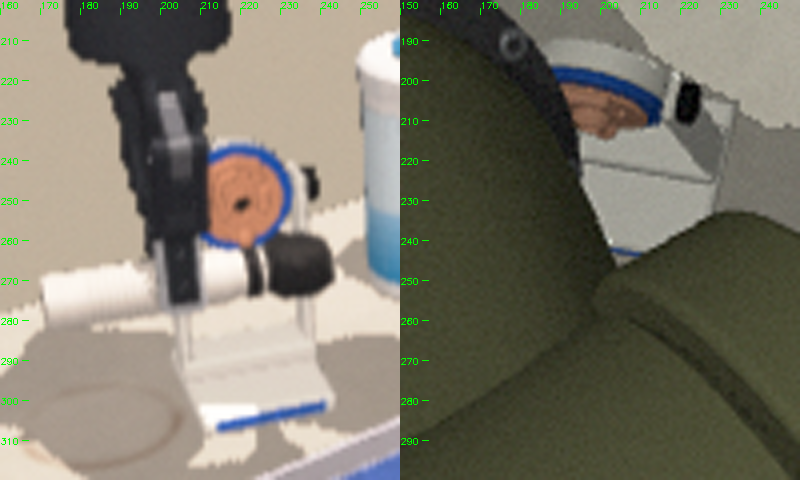

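The scene view matches prediction within about 2 px, with the butt at (170.7,275) and the head's right end at (243,266). The blue canal is visible at (220,251). I'll move in and hold.

Call:
{"op": "move_arm", "data": {
  "targets": [
    {"claw": -1, "dp": [0, 0.007, 0], "rotation": [0, 0, 0]},
    {"claw": -1, "dp": [0, 0.014, 0], "rotation": [0, 0, 0]},
    {"claw": -1, "dp": [0.001, 0.02, 0], "rotation": [0, 0, 0]},
    {"claw": -1, "dp": [0.001, 0.024, 0], "rotation": [0, 0, 0]},
    {"claw": -1, "dp": [0.001, 0.026, 0], "rotation": [0, 0, 0]}
  ]
}}

```text
t: 13.92
tcp_pos: [0.5513, 0.2224, 0.1183]
orientation: [-0.06, 0.814, 0.577, -0.043]
force: [0.5, 0.8, -1.9]
width: 0.293
gripper_force: 59.5
```

Call:
{"op": "move_arm", "data": {
  "targets": [
    {"claw": -1, "dp": [0, 0, 0], "rotation": [0, 0, 0]},
    {"claw": -1, "dp": [0, 0, 0], "rotation": [0, 0, 0]},
    {"claw": -1, "dp": [0, 0, 0], "rotation": [0, 0, 0]},
    {"claw": -1, "dp": [0, 0, 0], "rotation": [0, 0, 0]},
    {"claw": -1, "dp": [0, 0, 0], "rotation": [0, 0, 0]}
  ]
}}

```text
t: 14.33
tcp_pos: [0.55, 0.2231, 0.1183]
orientation: [-0.06, 0.813, 0.577, -0.043]
force: [0.6, 0.8, -0.8]
width: 0.293
gripper_force: 59.5
```

```bash
python3 s2.py 5 160 200 150 180; python3 c.py
```

```text
[0.5518177  0.22356183 0.11832602] [0.52532119 0.23161208 0.12246469]
t 14.43 tcp [0.5501 0.223  0.1183] rpy [  70.7    0.  -171.5]
 dp [-0.0, -0.027, -0.0] rot [0.0, 0.0, 0.0]
 -> [0.5249 0.2318 0.1223]
 dp [0.001, 0.028, -0.0] rot [0.0, 0.0, 0.0]
 -> [0.5514 0.2236 0.1182]
butt,tip,headback [[167.2, 270.8], [224.6, 254.3], [239.5, 263.4]]
```

View pics/c5.png

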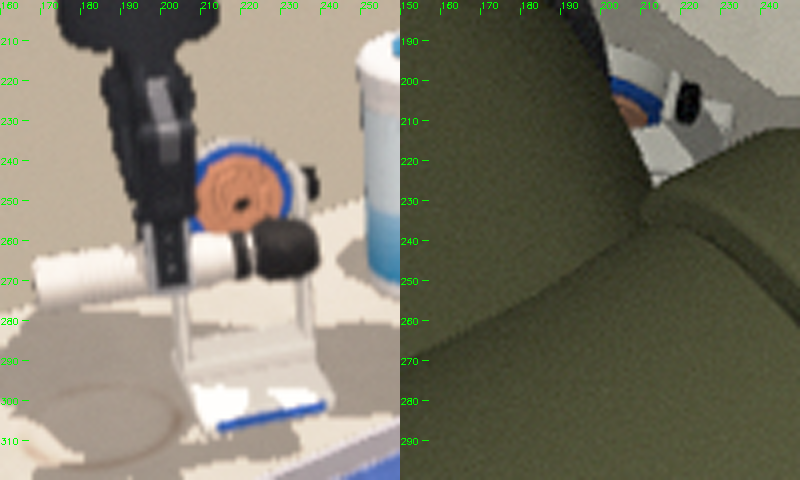

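The scene view shows the otoscope in front of the blue ear, with its head at (231,262) below the canal (220,251), as the camera angle predicts. I'll hold here.

Call:
{"op": "move_arm", "data": {
  "targets": [
    {"claw": -1, "dp": [0, 0, 0], "rotation": [0, 0, 0]},
    {"claw": -1, "dp": [0, 0, 0], "rotation": [0, 0, 0]},
    {"claw": -1, "dp": [0, 0, 0], "rotation": [0, 0, 0]},
    {"claw": -1, "dp": [0, 0, 0], "rotation": [0, 0, 0]},
    {"claw": -1, "dp": [0, 0, 0], "rotation": [0, 0, 0]}
  ]
}}

```text
t: 14.85
tcp_pos: [0.5502, 0.2229, 0.1183]
orientation: [-0.06, 0.813, 0.577, -0.043]
force: [0.1, -0.1, -2.2]
width: 0.295
gripper_force: 59.5
```

Call:
{"op": "move_arm", "data": {
  "targets": [
    {"claw": -1, "dp": [0, 0, 0], "rotation": [0, 0, 0]},
    {"claw": -1, "dp": [0, 0, 0], "rotation": [0, 0, 0]},
    {"claw": -1, "dp": [0, 0, 0], "rotation": [0, 0, 0]},
    {"claw": -1, "dp": [0, 0, 0], "rotation": [0, 0, 0]},
    {"claw": -1, "dp": [0, 0, 0], "rotation": [0, 0, 0]}
  ]
}}

```text
t: 15.27
tcp_pos: [0.5503, 0.2229, 0.1182]
orientation: [-0.06, 0.813, 0.577, -0.043]
force: [0.2, -0.5, -1.9]
width: 0.291
gripper_force: 59.5
```

Call:
{"op": "move_arm", "data": {
  "targets": [
    {"claw": -1, "dp": [0, 0, 0], "rotation": [0, 0, 0]},
    {"claw": -1, "dp": [0, 0, 0], "rotation": [0, 0, 0]},
    {"claw": -1, "dp": [0, 0, 0], "rotation": [0, 0, 0]},
    {"claw": -1, "dp": [0, 0, 0], "rotation": [0, 0, 0]},
    {"claw": -1, "dp": [0, 0, 0], "rotation": [0, 0, 0]}
  ]
}}

```text
t: 15.68
tcp_pos: [0.5502, 0.223, 0.1182]
orientation: [-0.06, 0.813, 0.577, -0.043]
force: [0.4, 0.3, -1.6]
width: 0.292
gripper_force: 59.5
```

Call:
{"op": "move_arm", "data": {
  "targets": [
    {"claw": -1, "dp": [0, 0, 0], "rotation": [0, 0, 0]},
    {"claw": -1, "dp": [0, 0, 0], "rotation": [0, 0, 0]},
    {"claw": -1, "dp": [0, 0, 0], "rotation": [0, 0, 0]},
    {"claw": -1, "dp": [0, 0, 0], "rotation": [0, 0, 0]},
    {"claw": -1, "dp": [0, 0, 0], "rotation": [0, 0, 0]}
  ]
}}

```text
t: 16.1
tcp_pos: [0.5502, 0.2229, 0.1182]
orientation: [-0.06, 0.813, 0.577, -0.043]
force: [-0.1, -0.3, -2.1]
width: 0.295
gripper_force: 59.5
```

Call:
{"op": "move_arm", "data": {
  "targets": [
    {"claw": -1, "dp": [0, 0, 0], "rotation": [0, 0, 0]},
    {"claw": -1, "dp": [0, 0, 0], "rotation": [0, 0, 0]},
    {"claw": -1, "dp": [0, 0, 0], "rotation": [0, 0, 0]},
    {"claw": -1, "dp": [0, 0, 0], "rotation": [0, 0, 0]},
    {"claw": -1, "dp": [0, 0, 0], "rotation": [0, 0, 0]}
  ]
}}

```text
t: 16.52
tcp_pos: [0.5503, 0.2229, 0.1182]
orientation: [-0.06, 0.813, 0.577, -0.043]
force: [0.0, 0.2, -1.2]
width: 0.289
gripper_force: 59.5
```

```bash
cat > e.py <<'E'
from plan import *
D=orient(-16.9,8.5).apply([0,1,0]);d=orient(2.3,0)
_,p,R=pose()
# tool x = oto x: +y world; oto spans tool x -74..+64; tray centre .436,.181 
g=np.array([.436,.181,0])+d.apply([.005,-.006,0]);print(g)
q=p-.05*D
plan([(q,R),(q+[-.02,0,.03],R),([g[0],g[1],.14],d),([g[0],g[1],.04],d),([g[0],g[1],.012],d)],.14)
E
python3 e.py
```

```text
[0.42980417 0.18575518 0.        ]
t 16.52 tcp [0.5503 0.2229 0.1182] rpy [  70.7    0.  -171.5]
 dp [-0.002, -0.05, -0.0] rot [0.0, 0.0, 0.0]
 -> [0.5029 0.2374 0.1256]
 dp [-0.007, -0.023, -0.027] rot [0.0, 0.0, 0.0]
 -> [0.4829 0.237  0.1557]
 dp [-0.066, -0.031, 0.02] rot [-0.186, -0.035, -0.479]
 -> [0.4294 0.1858 0.1405]
 dp [-0.0, 0.0, 0.101] rot [-0.0, -0.0, 0.0]
 -> [0.4293 0.1858 0.0395]
 dp [-0.0, 0.0, 0.028] rot [-0.0, -0.0, 0.0]
 -> [0.4293 0.1858 0.0115]
```

Call:
{"op": "move_arm", "data": {
  "targets": [
    {"claw": -1, "dp": [0, -0.012, 0], "rotation": [0, 0, 0]},
    {"claw": -1, "dp": [-0.001, -0.028, 0], "rotation": [0, 0, 0]},
    {"claw": -1, "dp": [-0.002, -0.045, -0.003], "rotation": [0, 0, 0]},
    {"claw": -1, "dp": [-0.005, -0.062, -0.015], "rotation": [0, 0, 0]},
    {"claw": -1, "dp": [-0.009, -0.073, -0.027], "rotation": [0, 0, 0]}
  ]
}}

```text
t: 16.93
tcp_pos: [0.4798, 0.2382, 0.1561]
orientation: [-0.061, 0.813, 0.578, -0.044]
force: [-0.1, -0.1, -1.6]
width: 0.292
gripper_force: 59.5
```

Call:
{"op": "move_arm", "data": {
  "targets": [
    {"claw": -1, "dp": [-0.013, -0.006, 0.004], "rotation": [-0.037, -0.007, -0.096]},
    {"claw": -1, "dp": [-0.026, -0.012, 0.008], "rotation": [-0.074, -0.014, -0.192]},
    {"claw": -1, "dp": [-0.04, -0.019, 0.012], "rotation": [-0.112, -0.021, -0.287]},
    {"claw": -1, "dp": [-0.053, -0.025, 0.016], "rotation": [-0.149, -0.028, -0.383]},
    {"claw": -1, "dp": [-0.066, -0.031, 0.02], "rotation": [-0.186, -0.035, -0.479]}
  ]
}}

```text
t: 17.35
tcp_pos: [0.4278, 0.1857, 0.1407]
orientation: [0.0, 0.691, 0.723, 0.0]
force: [0.8, 0.4, -1.7]
width: 0.293
gripper_force: 59.5
```

Call:
{"op": "move_arm", "data": {
  "targets": [
    {"claw": -1, "dp": [0, 0, 0.025], "rotation": [0, 0, 0]},
    {"claw": -1, "dp": [0, 0, 0.05], "rotation": [0, 0, 0]},
    {"claw": -1, "dp": [0, 0, 0.075], "rotation": [0, 0, 0]},
    {"claw": -1, "dp": [0, 0, 0.093], "rotation": [0, 0, 0]},
    {"claw": -1, "dp": [0, 0, 0.1], "rotation": [0, 0, 0]}
  ]
}}

```text
t: 17.77
tcp_pos: [0.4274, 0.1855, 0.0388]
orientation: [-0.001, 0.692, 0.721, -0.001]
force: [0.1, -0.5, -1.6]
width: 0.292
gripper_force: 59.6
```

```bash
python3 s2.py 6 180 270 140 260; python3 e.py|grep -A0 t.*tcp
```

```text
t 17.87 tcp [0.4281 0.1859 0.04  ] rpy [  92.4    0.  -179.9]
```

View pics/c6.png

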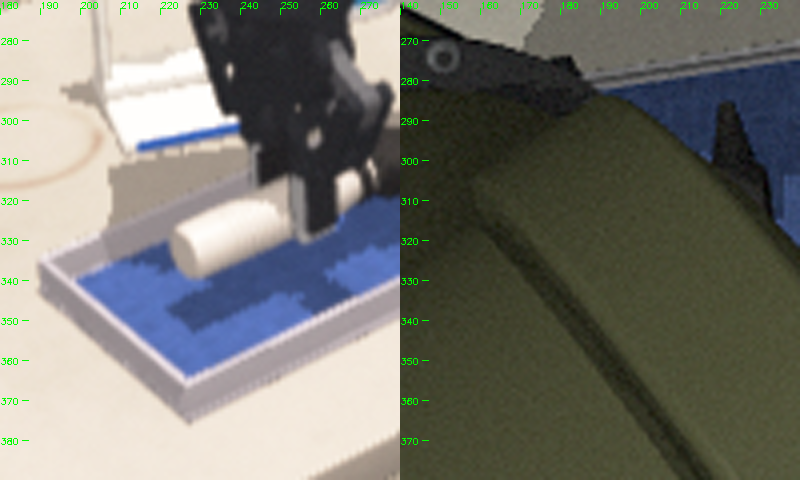

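The views show the otoscope inside the tray rim: its butt is at scene (226,331), and the cone tip is at top (221,286), well short of the far wall. I'll lower it.

Call:
{"op": "move_arm", "data": {
  "targets": [
    {"claw": -1, "dp": [0, 0, 0.008], "rotation": [0, 0, 0]},
    {"claw": -1, "dp": [0, 0, 0.016], "rotation": [0, 0, 0]},
    {"claw": -1, "dp": [0, 0, 0.022], "rotation": [0, 0, 0]},
    {"claw": -1, "dp": [0, 0, 0.026], "rotation": [0, 0, 0]},
    {"claw": -1, "dp": [0, 0, 0.027], "rotation": [0, 0, 0]}
  ]
}}

```text
t: 18.28
tcp_pos: [0.4291, 0.1857, 0.013]
orientation: [-0.0, 0.693, 0.721, -0.0]
force: [-0.5, 0.8, -0.9]
width: 0.295
gripper_force: 59.6
```

Call:
{"op": "move_arm", "data": {
  "targets": [
    {"claw": -1, "dp": [0, 0, 0.001], "rotation": [0, 0, 0]},
    {"claw": -1, "dp": [0, 0, 0.002], "rotation": [0, 0, 0]},
    {"claw": -1, "dp": [0, 0, 0.002], "rotation": [0, 0, 0]}
  ]
}}

```text
t: 18.53
tcp_pos: [0.4294, 0.1859, 0.0116]
orientation: [-0.0, 0.693, 0.721, 0.0]
force: [-0.3, -0.1, -1.1]
width: 0.296
gripper_force: 59.6
```

Call:
{"op": "move_arm", "data": {
  "targets": [
    {"claw": -1, "dp": [0, 0, 0.001], "rotation": [0, 0, 0]},
    {"claw": -1, "dp": [0, 0, 0.001], "rotation": [0, 0, 0]},
    {"claw": -1, "dp": [0, 0, 0.001], "rotation": [0, 0, 0]}
  ]
}}

```text
t: 18.78
tcp_pos: [0.4294, 0.1858, 0.0106]
orientation: [-0.0, 0.693, 0.721, 0.0]
force: [-0.8, 0.5, -1.3]
width: 0.292
gripper_force: 59.6
```

Call:
{"op": "move_arm", "data": {
  "targets": [
    {"claw": -1, "dp": [0, 0, 0.001], "rotation": [0, 0, 0]},
    {"claw": -1, "dp": [0, 0, 0.001], "rotation": [0, 0, 0]},
    {"claw": -1, "dp": [0, 0, 0.001], "rotation": [0, 0, 0]}
  ]
}}

```text
t: 19.03
tcp_pos: [0.4293, 0.1858, 0.0095]
orientation: [-0.0, 0.693, 0.721, -0.0]
force: [-0.7, -0.4, -1.8]
width: 0.292
gripper_force: 59.6
```

Call:
{"op": "move_arm", "data": {
  "targets": [
    {"claw": -1, "dp": [0, 0, 0.001], "rotation": [0, 0, 0]},
    {"claw": -1, "dp": [0, 0, 0.001], "rotation": [0, 0, 0]},
    {"claw": -1, "dp": [0, 0, 0.001], "rotation": [0, 0, 0]}
  ]
}}

```text
t: 19.28
tcp_pos: [0.4293, 0.1858, 0.0085]
orientation: [-0.0, 0.693, 0.721, -0.0]
force: [0.9, -0.9, -2.8]
width: 0.293
gripper_force: 59.6
```

Call:
{"op": "move_arm", "data": {
  "targets": [
    {"claw": -1, "dp": [0, 0, 0.001], "rotation": [0, 0, 0]},
    {"claw": -1, "dp": [0, 0, 0.001], "rotation": [0, 0, 0]},
    {"claw": -1, "dp": [0, 0, 0.001], "rotation": [0, 0, 0]}
  ]
}}

```text
t: 19.53
tcp_pos: [0.4294, 0.1859, 0.008]
orientation: [0.0, 0.693, 0.721, 0.0]
force: [-2.3, -1.1, 6.8]
width: 0.296
gripper_force: 60.6
```

Call:
{"op": "move_arm", "data": {
  "targets": [
    {"claw": -1, "dp": [0, 0, 0.001], "rotation": [0, 0, 0]},
    {"claw": -1, "dp": [0, 0, 0.001], "rotation": [0, 0, 0]},
    {"claw": -1, "dp": [0, 0, 0.001], "rotation": [0, 0, 0]}
  ]
}}

```text
t: 19.78
tcp_pos: [0.4294, 0.1859, 0.0079]
orientation: [0.001, 0.693, 0.721, 0.0]
force: [-4.2, -2.5, 21.4]
width: 0.292
gripper_force: 62.1
```

Call:
{"op": "move_arm", "data": {
  "targets": [
    {"claw": -1, "dp": [0, 0, -0.001], "rotation": [0, 0, 0]},
    {"claw": -0.3, "dp": [0, 0, -0.001], "rotation": [0, 0, 0]},
    {"claw": -0.1, "dp": [0, 0, -0.001], "rotation": [0, 0, 0]},
    {"claw": 0.1, "dp": [0, 0, -0.001], "rotation": [0, 0, 0]},
    {"claw": 0.1, "dp": [0, 0, -0.001], "rotation": [0, 0, 0]}
  ]
}}

```text
t: 20.2
tcp_pos: [0.4293, 0.1858, 0.0073]
orientation: [-0.0, 0.693, 0.721, -0.0]
force: [-0.2, 0.2, 0.1]
width: 0.553
gripper_force: 0.0
```

Call:
{"op": "move_arm", "data": {
  "targets": [
    {"claw": 0.1, "dp": [0, 0, 0], "rotation": [0, 0, 0]},
    {"claw": 0.1, "dp": [0, 0, 0], "rotation": [0, 0, 0]},
    {"claw": 0.1, "dp": [0, 0, 0], "rotation": [0, 0, 0]}
  ]
}}

```text
t: 20.45
tcp_pos: [0.4293, 0.1858, 0.0074]
orientation: [-0.0, 0.693, 0.721, -0.0]
force: [-0.4, -0.7, -0.6]
width: 0.547
gripper_force: 0.0
```

Call:
{"op": "move_arm", "data": {
  "targets": [
    {"claw": 0.1, "dp": [0, 0, -0.01], "rotation": [0, 0, 0]},
    {"claw": 0.1, "dp": [0, 0, -0.03], "rotation": [0, 0, 0]},
    {"claw": 0.1, "dp": [0, 0, -0.06], "rotation": [0, 0, 0]},
    {"claw": 0.1, "dp": [0, 0, -0.09], "rotation": [0, 0, 0]},
    {"claw": 0.1, "dp": [0, 0, -0.12], "rotation": [0, 0, 0]}
  ]
}}

```text
t: 20.87
tcp_pos: [0.4288, 0.1858, 0.1286]
orientation: [-0.001, 0.693, 0.721, -0.0]
force: [1.3, -0.5, -0.1]
width: 0.549
gripper_force: 0.0
```

Call:
{"op": "move_arm", "data": {
  "targets": [
    {"claw": 0.1, "dp": [0, 0, -0.03], "rotation": [0, 0, 0]},
    {"claw": 0.1, "dp": [0, 0, -0.06], "rotation": [0, 0, 0]},
    {"claw": 0.1, "dp": [0, 0, -0.09], "rotation": [0, 0, 0]},
    {"claw": 0.1, "dp": [0, 0, -0.1], "rotation": [0, 0, 0]},
    {"claw": 0.1, "dp": [0, 0, -0.1], "rotation": [0, 0, 0]}
  ]
}}

```text
t: 21.28
tcp_pos: [0.4305, 0.1864, 0.23]
orientation: [0.001, 0.693, 0.721, 0.002]
force: [-0.1, 0.0, -0.2]
width: 0.551
gripper_force: 0.0
```

```bash
python3 s2.py 7 200 270 140 260
```

```text
(no output)
```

View pics/c7.png

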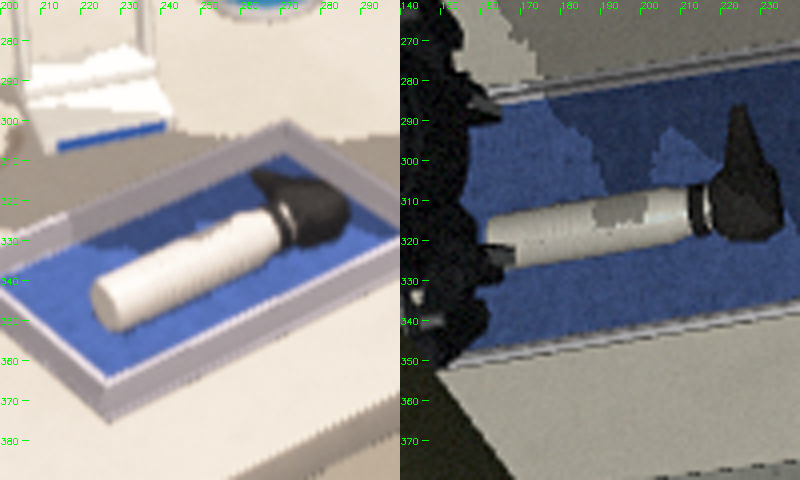

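The otoscope lies flat inside the tray: in the top view the tip is at (225,287) and the head's end at (235,315). It's released and the arm is clear.

```bash
python3 -c "
from workcell import *
print(hand_in())"
```

```text
the job is handed in; nothing more can be done
None
```

I aimed and held the otoscope at the red ear, then the blue, laid it in the tray, released it and handed the job in. The tip was out of camera view during both holds, so its aim was worked out from the arm pose, and no verdict came back.

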